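# Unlock the tube carrier with the hook rod

### The job

The blue tube carrier is still locked by the red-posted bolt under the yellow bar guard. Take the orange-handled hook rod from its rest, reach in through the guard's open front with it and draw the bolt fully towards that open front, then lay the rod back in its rest the way it lay before. Keep the gripper off the bolt post, and leave the two loose tubes, the tape roll and the screwdriver where they are.

Things in the scene. Friction and masses are not known exactly. Their poses are not given: they have to be found in the camera images.
- fixture: Fixed tube fixture: grey base plate 10 mm thick, x = -90 to +120 mm, y = -80 to +80 mm, with guard, bolt and a blue carrier of three white tubes. Origin on the table under the closed bolt post's x, mid-width. Own +x runs from the open front inward, +y left. Bolt barrel up to 34 mm high at y = 0 to 42, x = -70 to +46 mm. Carrier from x = 51 mm, 42 mm high; its tubes from x = 65 mm, 134 mm high.
- guard_mouth (a point): Centre of the yellow bar guard's open front, 58 mm above the table, at x = -85 mm, y = 0 of the fixture; axes as the fixture's. The opening is 140 mm wide (y = -70 to +70 mm) and free from 10 to 107 mm above the table. The guard runs 140 mm inward; roof bars at 107 to 117 mm height and side rails are too close for fingers.
- bolt (a joint): Travel of the bolt in m: 0 closed, 0.05 fully drawn (hard stop). It slides along the fixture's -x (towards the open front), needs about 3 N (some friction), and stays where it is left. It starts 0 to 6 mm drawn.
- bolt_post (a point): Red upright post on the bolt, 12 mm diameter, free between 34 and 64 mm above the table, with a 20 mm ball on top (top at 84 mm). Origin on the post's axis, 52 mm above the table. With the bolt closed it stands at x = 0, y = +20 mm of the fixture, 85 mm behind the guard's front hoop. Axes as the fixture's.
- hook_rod: Loose hook rod, about 0.2 kg: orange square handle 90 x 24 x 24 mm (x = -45 to +45 mm; collar to 53 mm), then a 10 mm round steel shaft along its own +x to x = 190 mm, where it bends square to +y (the hook, axis to y = 30, end at 35 mm). Origin at the handle's centre. Centre of mass about 30 mm ahead of it. It starts in the rest, level, hook level, within 3 mm of the seat.
- rod_handle (a point): Centre of the rod's orange handle (same point and axes as the hook rod): grasp across the 24 mm width, from above.
- rod_hook (a point): Point on the hook's axis, at x = 190, y = +18 mm of the rod; axes as the rod's.
- rest: Fixed grey rest: plate x = -48 to 168, y = -40 to 40 mm, 6 mm thick, with two notched saddles. Origin on the table under the handle's place; own +x along the shaft. Rear saddle (handle) x = -41 to -31 mm: notch floor 38 mm high, 36 wide, cheeks to 54. Front saddle (shaft) x = 140 to 150 mm: floor 45 mm, 28 wide, cheeks to 60. The handle between hangs free.
- rest_seat (a point): Where the handle's centre lies when the rod is in the rest: 50 mm above the table over the rest's origin, axes as the rest's. The room's fixed blue crate, full of tubes, stands beyond: from world x of about 0.67 m, y = 0 to 0.37 m; keep the hook clear of it when swinging the rod.
- tube_a: White capped tube standing loose, 45 mm diameter, 118 mm high, between the fixture and the rest. Origin at the centre of its foot.
- tube_b: White capped tube standing loose, 45 mm diameter, 118 mm high, to the right of the fixture's front. Origin at the centre of its foot.
- tape: Roll of brown tape lying flat, 102 mm diameter, 24 mm high. Origin at the centre of its underside.
- driver: Screwdriver with a red handle lying on the table, 205 mm long (along its y), 29 mm high. Origin on the table under its middle.
Mind the look-alikes: they are no part of the job. Leave any pink, purple or turquoise look-alike of the tube_b alone.

How it is judged:
By the outcome, as a careful person would: the job done as asked, in the order asked, and still so for the second after the job is handed in, with the robot touching nothing.
It also fails if it takes over 58 s, if anything falls off the work surface, if the arm or the gripper's body presses on something with over 40 N, if the wrist force passes 120 N, or if a joint passes its speed limit or range.

### The arm

A 6-joint arm with a two-finger parallel gripper is mounted at the origin on a cart in front of the work surface, level with it; the furniture and walls round the work are solid. World frame = base frame: x ahead of the robot, y to its left, z up, the work surface at z = 0. Lengths are in mm, angles in rad, forces in N, time in s.
With the tool pointing down it reaches from about 350 to 875 mm from the base axis. Payload 4.2 kg.
Tool frame: the origin (TCP) lies midway between the tips of the shut fingers; the grasp point (between the pads) lies arm.grip_depth behind it (arm.grip_depth is the distance from the TCP to the grasp point, in mm); z points along the fingers, y is the direction in which the jaws open and shut (so a half turn about z gives the same grasp; the last joint's range is limited). The gripper opens to 85 mm and grips with 20 to 120 N. Pads are 22 mm wide; open, the fingers measure 114 mm over their backs; the gripper's body (76 mm by 85 mm) begins 54 mm behind the grasp point. The pads swing forward as they close: fully open they stand 13 mm farther back than shut.
Start: joints at [1.447, 0.385, 0.008, 0, -1.194, -0.259], TCP at [233.416, 579.755, 231.312] pointing down, gripper open.
Joint ranges: [-3.14, 3.14], [-1.21, 2.06], [-1.07, 1.41], [-3.16, 2.05], [-2.99, -0.16], [-3.1, 3.1]. Speed limits (rad/s): [2.79, 2.79, 3.14, 3.14, 3.14, 3.14].

### API

Orientations are given as a unit quaternion [x, y, z, w].
In Python, from bench import arm gives the robot as it stands.
- The arm moves only by the tool play_rows, never from a script. Its argument "motion" is one flat list of numbers, 7 for each row, row after row: the opening in per cent of the stroke, from 0 (shut) to 100 (fully open), then the shift along the world's x, y, z in cm, then the turn, a rotation vector about the world's x, y, z in degrees. A call has 1 to 5 rows; each row is the pose to reach, as a shift and turn from the pose commanded when the call began; what a row does not reach only later rows make up. A row lasts 1/8 s, in which the tool goes at most 62.5 mm and 10.7 degrees, less where a joint would pass 70% of its speed; a pose out of reach is approached as far as the arm can. A call with a gripper value outside its range is refused whole. The fingers move at their own pace and stop on an object; the grip force is fixed at half the most. Time passes only in rows, so rows that repeat a pose let the fingers close. It gives the time, the measured TCP pose, the force and the opening at its end, in the units of the state.
- arm.read_state(): the state, without advancing time (a new reading comes with each control period).
- arm.get_image(name): name is "scene" or "top"; returns (picture, depth): 384x512x3 uint8, red, green, blue; 384x512 float32, mm along the optical axis (not along the pixel's ray), 0 where there is no reading.
- arm.camera_info(name): a dict with "fovy" (degrees; the focal length in pixels is half the picture's height over the tangent of half this angle, whatever the lens; pixels are square), "cx", "cy" (the principal point, pixels), "k1" (the pictures are not rectified: a ray, as slopes to the right and down, at radius r is drawn at 1 + k1 r^2 times it, then the intrinsics apply), "R" (3x3) and "t" (3): a world point X has camera coordinates R X + t. Camera axes: x right, y down, z forward; pixel columns grow to the right and rows downward; lengths in mm; the calibration is good to about 2 mm. A picture is of the moment at which its call begins. camera_info takes no time and is no camera call.
- arm.job_done(): hands the job in, once; it reports no verdict.
Trained networks look in the newest picture that a camera, given by its name, has taken for a name from the list of things; names that differ only in an ending like _2 or _b are one class to them, and where a whole thing is asked for, a point or a joint stands for the part that bears it (a point fixed in the world has none). Each returns a list of dicts, best first, with "confidence" (0 to 1); they miss things now and then, are a little off and sometimes report something else, mostly with a low value. They report only what shows in the picture. A call takes as long as a camera call. They do not tell look-alikes from the thing itself.
- arm.outline_of(thing, camera): "mask" (384x512 bool, what is visible of it) and "extent" ([left, top, width, height] in pixels, round what is visible of it).
- arm.place_of(thing, camera): "uv" ([column, row] in pixels: a listed point, or the origin of a listed thing).
The state is a dict: "clock": time; "joints": joint angles; "joint_vel": joint speeds; "joint_efforts": joint torques, N m; "position": TCP position; "ee_rot": TCP orientation; "contact_force": force on the tool from outside, world axes, zero at the start; "wrist_torque": the same for the moment, N m; "gripper_width": finger opening in mm.
Only numpy, scipy, OpenCV 4.12 (cv2) and the standard library are available. Lean on these libraries where they do the work, as an engineer would, in place of code of your own. Each camera call takes 0.05 s, during which the arm holds its last target.

## Working session

There is one attempt and no reset: what is moved stays moved. The work goes in short steps, Python scripts to look and compute and a tool call to move; the robot and the scene stay as the last step left them, time stands still between calls to the robot, and variables do not carry over. Pictures are saved under pics/ and viewed, and the job is handed in when it is done.

Besides the shell and the picture viewer there is one more tool, called after "Request:" as name(argument=value, ...) on one line, values as JSON. play_rows: Moves the arm, as the interface text tells. Its arguments: {"type":"object","properties":{"motion":{"type":"array","items":{"type":"number"}}},"required":["motion"]}

```bash
ls; mkdir -p pics
python3 - <<'E'
from bench import arm
import cv2,json
print(arm.grip_depth, arm.read_state())
for n in("scene","top"):
    p,d=arm.get_image(n); cv2.imwrite(f"pics/{n}0.png",cv2.resize(p[:,:,::-1],(800,600),interpolation=cv2.INTER_CUBIC))
    import numpy as np; np.savez(f"{n}0.npz",p=p,d=d)
    print(n,arm.camera_info(n))
E
```

```text
pics
18.700000000000003 {'clock': 0.0, 'joints': array([ 1.44658195e+00,  3.85566615e-01,  6.58653664e-03, -4.99232649e-04,
       -1.19400800e+00, -2.58587462e-01]), 'joint_vel': array([ 3.49588562e-04, -2.26518004e-04,  1.52042092e-03,  1.37825438e-03,
        1.85880258e-03, -9.12153686e-05]), 'joint_efforts': array([ 6.44600959e-05, -3.92290163e+01,  1.88402635e+01,  4.18618172e+00,
       -4.55620393e-03, -1.00152803e-06]), 'position': array([233.21950311, 579.20592301, 230.20011336]), 'ee_rot': array([ 9.81720555e-01, -1.90324713e-01, -1.57909156e-04,  1.10897781e-03]), 'contact_force': array([0.81354053, 0.35289366, 0.19827611]), 'wrist_torque': array([-0.08032896, -0.04247878, -0.0558581 ]), 'gripper_width': 85.85012986569082}
scene {'fovy': 52.583536515420164, 'cx': 248.6593608775561, 'cy': 187.38705246086656, 'k1': -0.1284301654188858, 'R': array([[-4.27857285e-01, -9.03846303e-01,  6.29693092e-05],
       [-5.95356944e-01,  2.81774042e-01, -7.52431723e-01],
       [ 6.80064888e-01, -3.21970884e-01, -6.58670250e-01]]), 't': array([ 233.65745344,  384.87017811, 1320.21035609])}
top {'fovy': 51.18366793521301, 'cx': 249.96065600381667, 'cy': 193.0490271245714, 'k1': -0.058168077528003605, 'R': array([[ 0.00533053, -0.99998283, -0.00243464],
       [-0.99346206, -0.00501809, -0.11405243],
       [ 0.11403825,  0.00302668, -0.99347175]]), 't': array([ -17.34551918,  537.57832388, 1313.20707506])}
```

View pics/scene0.png

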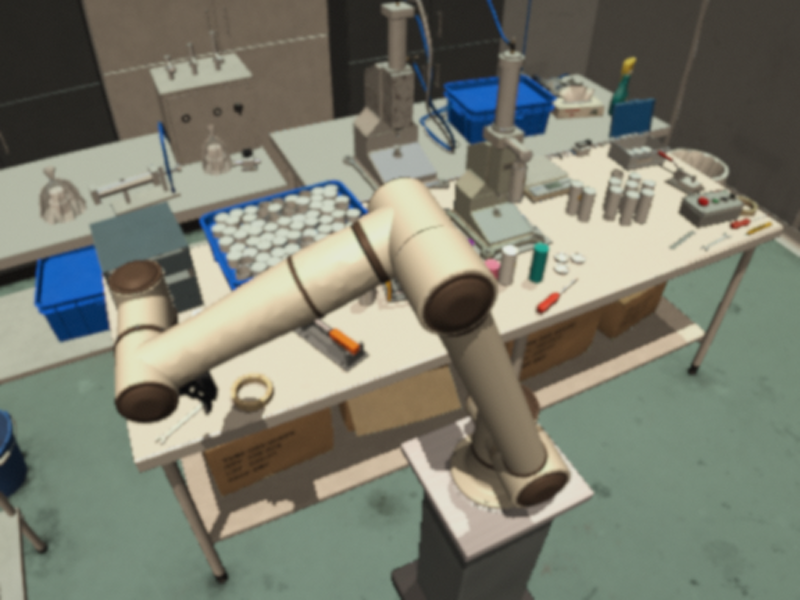

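View pics/top0.png

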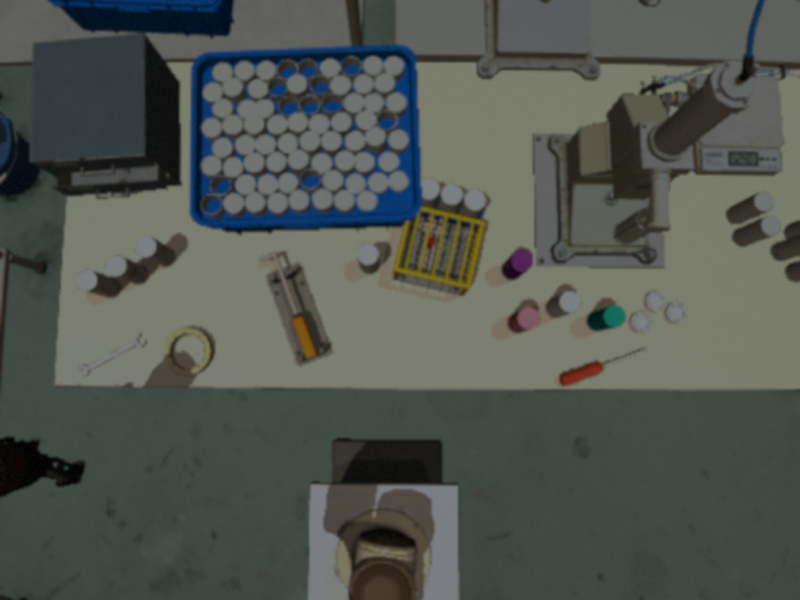

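Top view (800x600 scale): fixture with the yellow guard is at (440,250) and its front faces the robot. The rod lies in its rest from handle (303,335) to hook (270,258). White tubes stand at (368,258) (A) and (565,302) (B), with pink, purple and turquoise look-alikes near B. Tape is at (190,350), driver at (600,370). Next I measure.

```bash
cat > h.py <<'E'
import numpy as np,cv2
from bench import arm
class Cam:
    def __init__(s,n):
        c=arm.camera_info(n); s.R=c["R"];s.t=c["t"];s.f=192/np.tan(np.radians(c["fovy"]/2));s.cx=c["cx"];s.cy=c["cy"];s.k=c["k1"];s.C=-s.R.T@s.t
    def proj(s,X):
        X=np.atleast_2d(X); c=X@s.R.T+s.t; a=c[:,:2]/c[:,2:]; r2=(a**2).sum(1,keepdims=True)
        return a*(1+s.k*r2)*s.f+[s.cx,s.cy]
    def slopes(s,uv):
        d=(np.atleast_2d(uv)-[s.cx,s.cy])/s.f; a=d.copy()
        for _ in range(30): a=d/(1+s.k*(a**2).sum(1,keepdims=True))
        return a
    def onz(s,uv,z):
        a=s.slopes(uv); d=np.c_[a,np.ones(len(a))]@s.R
        return s.C+d*((z-s.C[2])/d[:,2:])
    def depth(s,uv,d):
        a=s.slopes(uv); return (np.c_[a,np.ones(len(a))]*np.reshape(d,(-1,1))-s.t)@s.R
def cloud(n,d):
    c=Cam(n); v,u=np.mgrid[0:384,0:512]; uv=np.c_[u.ravel(),v.ravel()].astype(float)
    return c.depth(uv,d.ravel()).reshape(384,512,3)
E
cat > m.py <<'E'
from h import *
z=np.load("top0.npz");p,d=z['p'],z['d'];c=Cam("top");P=cloud("top",d)
ii=P[:,:,2]
print("cam",c.C)
for n,h in dict(fixture=0,guard_mouth=58,bolt_post=52,rod_handle=50,rod_hook=50,rest=0,rest_seat=50,tube_a=0,tape=0,driver=0).items():
    for r in arm.place_of(n,"top")[:5]:
        uv=np.array(r["uv"]); q=P[int(round(uv[1])),int(round(uv[0]))]
        print(n,round(r["confidence"],2),uv.round(1),(uv*1.5625).round(),c.onz(uv,h)[0].round(1),"depthpt",q.round(1))
def crop(p,x0,y0,x1,y1,name,k):
    cv2.imwrite(name,cv2.resize(p[y0:y1,x0:x1,::-1],None,fx=k,fy=k,interpolation=cv2.INTER_CUBIC))
crop(p,155,110,325,240,"pics/c1.png",4.6)
E
python3 m.py
```

```text
cam [ 384.40029038  -18.62226416 1365.9040125 ]
fixture 0.95 [278. 158.] [434. 247.] [ 664. -111.    0.] depthpt [ 662.  -110.3    9.8]
fixture 0.38 [274.2 153.8] [428. 240.] [678.7 -97.9   0. ] depthpt [659.9 -92.3  84.5]
guard_mouth 0.82 [275.2 181.1] [430. 283.] [574.6 -97.6  58. ] depthpt [582.  -99.9   9.5]
bolt_post 0.51 [273.8 154.5] [428. 241.] [665.1 -93.5  52. ] depthpt [659.9 -92.3  84.5]
rod_handle 0.57 [196.8 213.4] [308. 333.] [467.2 159.9  50. ] depthpt [467.7 157.5  63. ]
rod_hook 0.67 [172.9 160.3] [270. 250.] [644.4 243.8  50. ] depthpt [656. 254.  -3.]
rest 0.59 [197.3 219. ] [308. 342.] [451.2 164.6   0. ] depthpt [448.1 157.1  63.2]
rest_seat 0.56 [194.4 215.5] [304. 337.] [460.2 167.7  50. ] depthpt [458.  167.5  60.2]
tube_a 0.75 [378.6 203.5] [592. 318.] [ 507.3 -456.9    0. ] depthpt [ 501.9 -445.1   40.7]
tube_a 0.66 [332.3 205.5] [519. 321.] [ 499.7 -296.6    0. ] depthpt [ 488.1 -271.5  118.9]
tube_a 0.62 [237.7 170.8] [371. 267.] [618.3  28.3   0. ] depthpt [604.3  24.6  77.7]
tube_a 0.59 [354.  196.3] [553. 307.] [ 531.7 -372.2    0. ] depthpt [ 525.  -353.6   71.9]
tube_a 0.59 [328.2 170.4] [513. 266.] [ 621.4 -284.6    0. ] depthpt [ 601.2 -259.9  124. ]
tape 0.79 [123.1 225.9] [192. 353.] [425.9 419.    0. ] depthpt [ 4.255e+02  4.195e+02 -4.000e-01]
driver 0.49 [386.8 230.8] [604. 361.] [ 413.8 -482.5    0. ] depthpt [ 384.4  -18.6 1365.9]
```

View pics/c1.png

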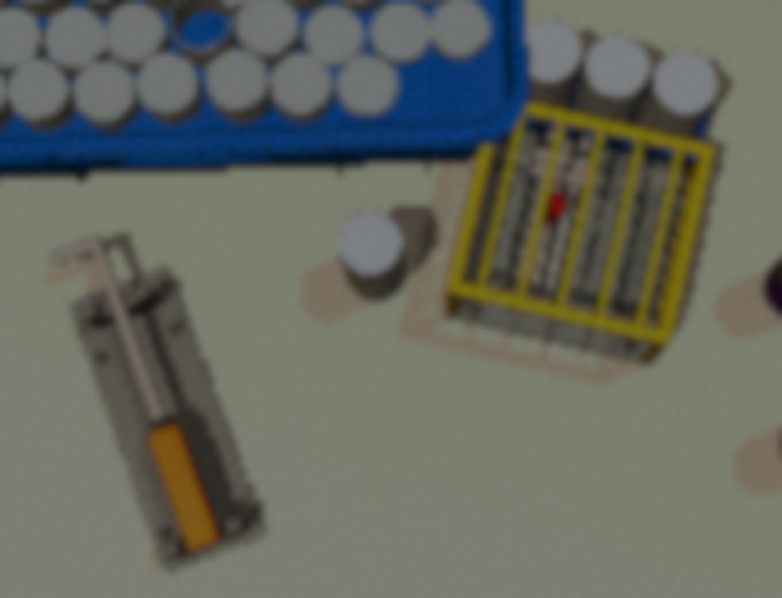

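```bash
cat > m2.py <<'E'
from h import *
import sys
z=np.load("top0.npz");p,d=z['p'],z['d'];c=Cam("top");P=cloud("top",d)
hsv=cv2.cvtColor(p,cv2.COLOR_RGB2HSV)
def pts(mask,zz):
    v,u=np.nonzero(mask); return c.onz(np.c_[u,v].astype(float),zz)[:,:2]
roi=np.zeros(p.shape[:2],bool)
# yellow roof
r=roi.copy(); r[125:195,245:315]=1
y=r&(hsv[...,0]>20)&(hsv[...,0]<35)&(hsv[...,1]>190)
print("yellow z",np.percentile(P[y][:,2],[5,25,50,75,90]), y.sum())
roof=y&(P[...,2]>100)
q=pts(roof,117).astype(np.float32); rr=cv2.minAreaRect(q); print("roof rect",rr,cv2.boxPoints(rr).round(1).tolist())
r=roi.copy(); r[195:235,180:210]=1
o=r&(hsv[...,0]>5)&(hsv[...,0]<22)&(hsv[...,1]>180)
print("orange z",np.percentile(P[o][:,2],[5,50,95]),o.sum())
q=pts(o,62).astype(np.float32); rr=cv2.minAreaRect(q); print("handle rect",rr,q.mean(0))
# red
r=roi.copy(); r[145:165,268:285]=1
m=r&((hsv[...,0]<6)|(hsv[...,0]>172))&(hsv[...,1]>150)
print("red",m.sum(),pts(m,80).mean(0) if m.any() else 0, P[m][:,2].round())
# rest cloud
for a in ((160,240),):pass
np.set_printoptions(linewidth=200)
print(P[158:172:2,164:186,2].round(0).astype(int))
cv2.imwrite("pics/mk.png",cv2.resize(np.where((roof|o|m)[...,None],[255,255,255],p[...,::-1])[110:240,155:325].astype(np.uint8),None,fx=4,fy=4))
E
python3 m2.py
```

```text
yellow z [ 76.55734641 114.522355   116.29813704 118.25435486 120.01099181] 384
roof rect ((642.1947021484375, -112.59917449951172), (155.08084106445312, 144.0147247314453), 77.34449005126953) [[554.9000244140625, -172.5], [695.5, -204.0], [729.4000244140625, -52.70000076293945], [588.9000244140625, -21.200000762939453]]
orange z [56.39006935 61.91707449 66.51416811] 186
handle rect ((461.1404724121094, 164.6270751953125), (87.01080322265625, 24.581880569458008), 18.81501579284668) [459.58014 164.73997]
red 14 [660.14840925 -98.86528669] [81.  9. 85. 83. 81. 87. 80. 81. 86. 78. 77. 77. 78. 75.]
[[  -2   -2   -2   -3   -1    6    4    5    2    2    2   -4   -2    0    0    4    2   -2   -4   -4    2   -1]
 [   2    3    0    3    2    1   -3    0   -3   -3    4   -5   -5    3    4   -1    2   -1    0    3    3   -3]
 [  -1    7    2   -1    2   -2   -2    5    6   -3 1366   53   55    4   -6   -1   -2    2    3   -6    1    2]
 [   2   -6   -1    3   -2   53   56   53   57   54   52   51   55   57    5   -1   -1    0    2    3    2    0]
 [  -2    1   52   57   52   54   54   51    2   -2   -1   -2   51   53   50    0    2   -4   -3    2    0   -5]
 [   5    7    2    0    2    0    1   -1   -4    1    0    3   55   55   56   53    3    0   -5   -3   -1   -1]
 [   3    4    0   -4   -1    1    2    7   -3    4    1    4    4   56   59   52    4   -3    4 1366    1   -1]]
```

View pics/mk.png

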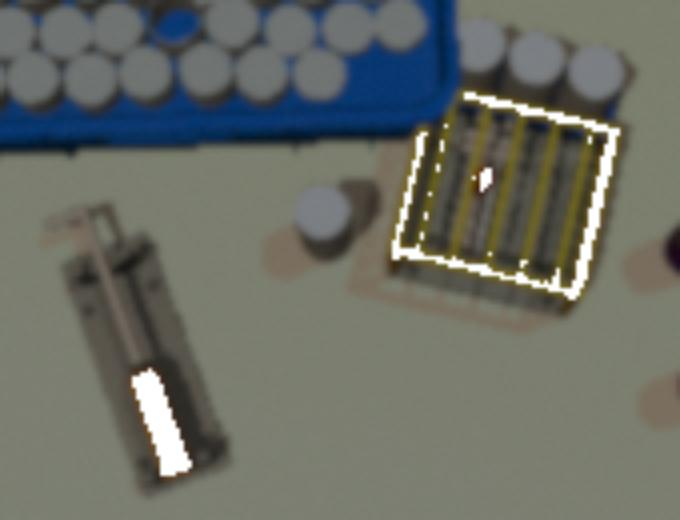

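```bash
cat > m3.py <<'E'
from h import *
z=np.load("top0.npz");p,d=z['p'],z['d'];c=Cam("top");P=cloud("top",d)
# shaft+hook+handle points by height
r=np.zeros(p.shape[:2],bool); r[155:235,160:215]=1
m=r&(P[...,2]>40)&(P[...,2]<75)
v,u=np.nonzero(m); q=c.onz(np.c_[u,v].astype(float),57)[:,:2]
f=lambda yaw:(np.array([np.cos(yaw),np.sin(yaw)]),np.array([-np.sin(yaw),np.cos(yaw)]))
ex,ey=f(np.radians(18.8)); o=np.array([461.1,164.6])
L=np.c_[(q-o)@ex,(q-o)@ey]
s=(L[:,0]>60)&(L[:,0]<130)&(abs(L[:,1])<12); k=np.polyfit(L[s,0],L[s,1],1); print("shaft n",s.sum(),"slope deg",np.degrees(k[0]),"off",k[1])
hk=(L[:,1]>12)&(L[:,0]>165); print("hook x",L[hk,0].mean(),"ymax",L[hk,1].max(),"xmax",L[:,0].max(),"xmin",L[abs(L[:,1])<12][:,0].min())
# rest plate at z~6 gray: print saddles
for x in range(-50,175,8):
    t=(abs(L[:,0]-x)<4); print(x,t.sum(),L[t,1].min().round(),L[t,1].max().round(), np.median(P[v[t],u[t],2]).round()) if t.any() else 0
r[:]=0; r[150:180,225:255]=1
t=r&(P[...,2]>108); v,u=np.nonzero(t); print("tube_a top",c.onz(np.c_[u,v].astype(float),118).mean(0), t.sum())
r[:]=0; r[180:205,345:375]=1
t=r&(P[...,2]>108); v,u=np.nonzero(t); print("tube_b top",c.onz(np.c_[u,v].astype(float),118).mean(0), t.sum())
E
python3 m3.py
```

```text
shaft n 61 slope deg 2.496751084370365 off 0.6991725749347331
hook x 184.52523594032976 ymax 42.52148983277461 xmax 190.60959227705226 xmin -47.24748998681582
-50 2 -9.0 -6.0 59.0
-42 34 -31.0 27.0 57.0
-34 32 -29.0 25.0 59.0
-26 20 -13.0 12.0 62.0
-18 19 -12.0 12.0 62.0
-10 18 -11.0 13.0 61.0
-2 20 -10.0 13.0 62.0
6 19 -11.0 12.0 62.0
14 18 -11.0 14.0 62.0
22 21 -11.0 14.0 62.0
30 20 -10.0 15.0 62.0
38 16 -9.0 13.0 61.0
46 12 -4.0 11.0 58.0
54 7 -0.0 7.0 57.0
62 7 -1.0 8.0 53.0
70 8 -1.0 8.0 55.0
78 6 0.0 7.0 53.0
86 8 0.0 8.0 55.0
94 7 0.0 9.0 54.0
102 6 1.0 10.0 52.0
110 7 0.0 10.0 56.0
118 6 2.0 9.0 55.0
126 8 2.0 11.0 53.0
134 23 -19.0 30.0 51.0
142 35 -20.0 32.0 56.0
150 8 -12.0 12.0 56.0
158 7 3.0 12.0 56.0
166 7 3.0 13.0 55.0
174 8 4.0 12.0 53.0
tube_a top [619.64004339  24.61754908 118.        ] 200
tube_b top [ 528.55638566 -373.84340097  118.        ] 169
```

Rod centre is about (459,165), yaw about 21°. Fixture yaw is about -12.6° with origin about (659,-116). Tube A is at (620,25) and tube B at (529,-374). First I move above the handle.

Request:
play_rows(motion=[70,4.5,-8,-0.8,0,0,8,70,9,-16,-1.6,0,0,16,70,13.5,-24,-2.4,0,0,25,70,17,-30,-3.2,0,0,34,70,20,-35,-4,0,0,43])

```text
clock: 1.23
position: [387.8, 307.7, 202.1]
ee_rot: [0.983, 0.186, 0.001, -0.0]
contact_force: [-0.4, 1.3, -0.6]
gripper_width: 59.8
```

Request:
play_rows(motion=[70,3.3,-6.2,-4.1,0,0,0,70,3.3,-6.2,-6.1,0,0,0,70,3.3,-6.2,-6.1,0,0,0])

```text
clock: 1.6
position: [419.5, 245.1, 139.2]
ee_rot: [0.983, 0.181, -0.002, 0.001]
contact_force: [0.8, 0.6, 0.9]
gripper_width: 59.4
```

Run:
```python
from h import *
from scipy.spatial.transform import Rotation as R
s=arm.read_state(); print(s["clock"],s["position"],s["gripper_width"],s["contact_force"]); print(R.from_quat(s["ee_rot"]).as_matrix().round(3))
p,d=arm.get_image("scene"); np.savez("scene1.npz",p=p,d=d); cv2.imwrite("pics/s1.png",cv2.resize(p[140:300,180:380,::-1],None,fx=4,fy=4*.93,interpolation=cv2.INTER_CUBIC))
p,d=arm.get_image("top"); cv2.imwrite("pics/t1.png",cv2.resize(p[110:240,155:325,::-1],None,fx=4.6,fy=4.6,interpolation=cv2.INTER_CUBIC))
```

```text
1.6 [419.49008273 245.13947822 139.15585619] 59.37325975618036 [0.7698134  0.60573882 0.92436001]
[[ 0.934  0.357 -0.003]
 [ 0.357 -0.934 -0.004]
 [-0.004  0.002 -1.   ]]
```

View pics/s1.png

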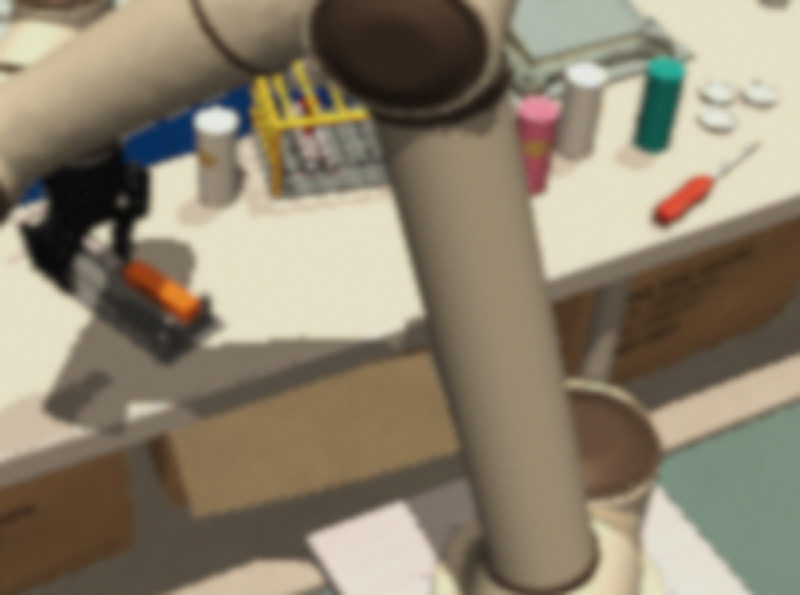

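View pics/t1.png

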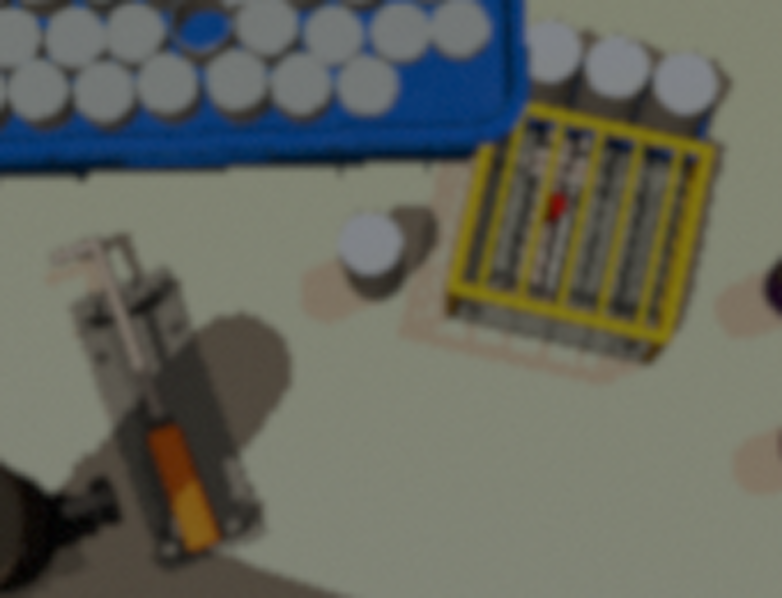

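Request:
play_rows(motion=[70,2.3,-3.9,0,0,0,0,70,4.65,-7.75,0,0,0,0,70,4.65,-7.75,0,0,0,0,70,4.65,-7.75,-2,0,0,0,70,4.65,-7.75,-2,0,0,0])

```text
clock: 2.33
position: [466.0, 170.8, 120.8]
ee_rot: [0.983, 0.184, -0.0, 0.0]
contact_force: [-0.4, 0.3, -0.2]
gripper_width: 60.0
```

Run:
```python
from h import *
p,d=arm.get_image("scene"); np.savez("scene2.npz",p=p,d=d); cv2.imwrite("pics/s2.png",cv2.resize(p[140:300,180:380,::-1],None,fx=4,fy=4*.93,interpolation=cv2.INTER_CUBIC))
p,d=arm.get_image("top"); cv2.imwrite("pics/t2.png",cv2.resize(p[110:240,155:325,::-1],None,fx=4.6,fy=4.6,interpolation=cv2.INTER_CUBIC))
s=arm.read_state();print(s["position"],s["joints"])
```

```text
[466.94747451 171.1617951  121.82177258] [ 6.78712443e-01  2.83504651e-01 -4.53534206e-01  5.28857886e-04
 -8.32015620e-01  1.26153830e+00]
```

View pics/s2.png

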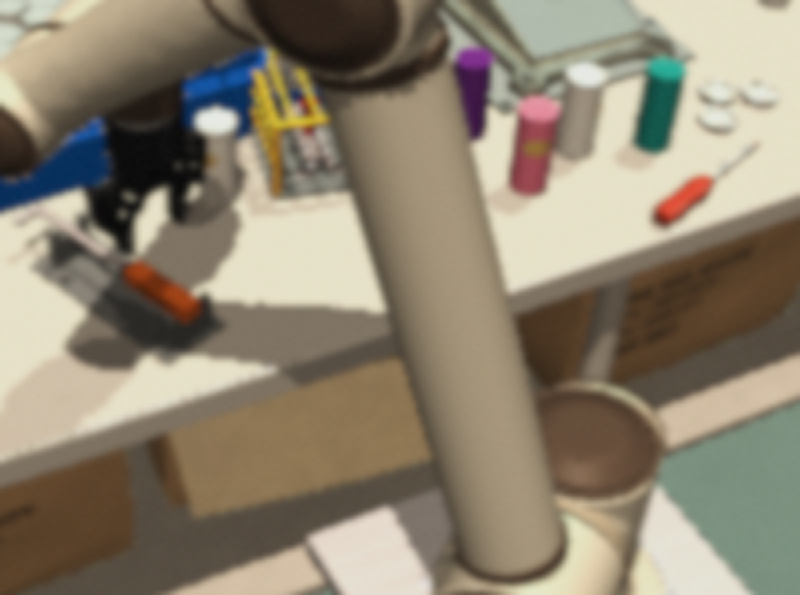

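View pics/t2.png

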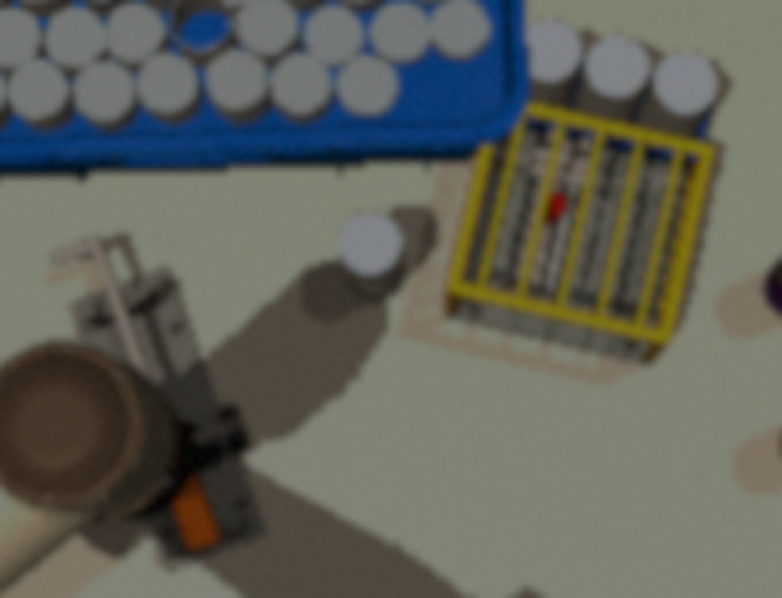

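Run:
```python
from h import *
c=Cam("top"); print(c.onz([[206.1,201.3]],140), c.proj([[466,167.5,50],[481,134,140],[466,167.5,62]]))
c=Cam("scene");u=c.proj([[466,167.5,62],[459,165,62],[467,171,122]]);print((u-[180,140])*[4,3.72])
```

```text
[[498.90903279 119.7982241  140.        ]] [[194.49379781 213.74323632]
 [201.37998701 207.08480267]
 [193.9792026  213.51208214]]
[[156.76299828 277.35316526]
 [161.76031447 280.86471071]
 [149.88121502 237.05428032]]
```

Request:
play_rows(motion=[70,0,-0.35,-3,0,0,0,70,0,-0.35,-6,0,0,0,70,0,-0.35,-8,0,0,0,70,0,-0.35,-8.9,0,0,0,70,0,-0.35,-8.9,0,0,0])

```text
clock: 3.05
position: [466.9, 166.9, 32.1]
ee_rot: [0.983, 0.183, 0.0, -0.0]
contact_force: [-0.6, -0.4, 0.8]
gripper_width: 59.7
```

Run:
```python
from h import *
s=arm.read_state();print(s["position"],s["contact_force"])
p,d=arm.get_image("scene"); cv2.imwrite("pics/s3.png",cv2.resize(p[170:260,175:255,::-1],None,fx=8,fy=6.6,interpolation=cv2.INTER_CUBIC))
```

```text
[466.86547233 166.86509028  32.1039492 ] [-0.63988408 -0.41084496  0.76499531]
```

View pics/s3.png

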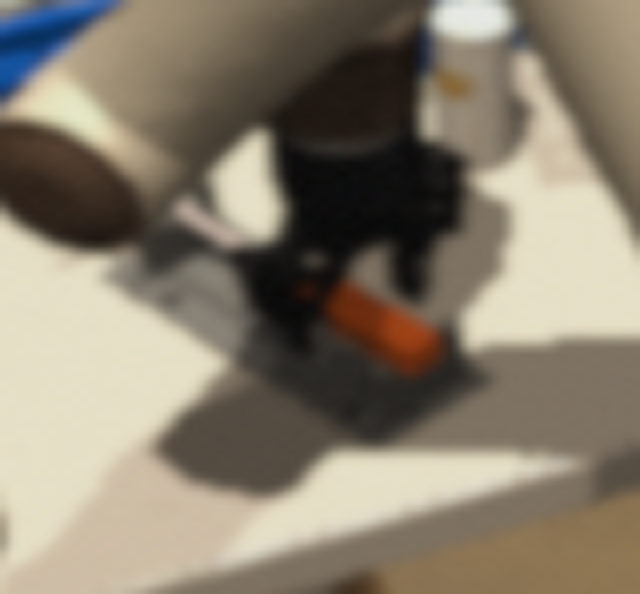

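The handle lies between the fingers (crop about (370,320)). I close.

Request:
play_rows(motion=[0,0,0,0,0,0,0,0,0,0,0,0,0,0,0,0,0,0,0,0,0,0,0,0,0,0,0,0,0,0,0,0,0,0,0])

```text
clock: 3.72
position: [467.3, 166.8, 32.8]
ee_rot: [0.983, 0.183, 0.001, -0.0]
contact_force: [-1.2, 1.5, 6.9]
gripper_width: 23.1
```

Request:
play_rows(motion=[0,0,0,0,0,0,0,0,0,0,0,0,0,0])

```text
clock: 3.98
position: [467.3, 166.8, 32.8]
ee_rot: [0.983, 0.183, 0.001, -0.0]
contact_force: [-1.3, 0.7, 5.4]
gripper_width: 23.9
```

Run:
```python
from h import *
s=arm.read_state();print(s["position"],s["contact_force"],s["wrist_torque"],s["gripper_width"])
p,d=arm.get_image("top"); np.savez("top_grasp.npz",p=p,d=d)
cv2.imwrite("pics/t4.png",cv2.resize(p[110:240,155:325,::-1],None,fx=4.6,fy=4.6,interpolation=cv2.INTER_CUBIC))
```

```text
[467.28094973 166.82570387  32.81278124] [-1.27037192  0.69459773  5.37474794] [ 0.2294729   0.41406114 -0.02332929] 23.89912661246367
```

View pics/t4.png

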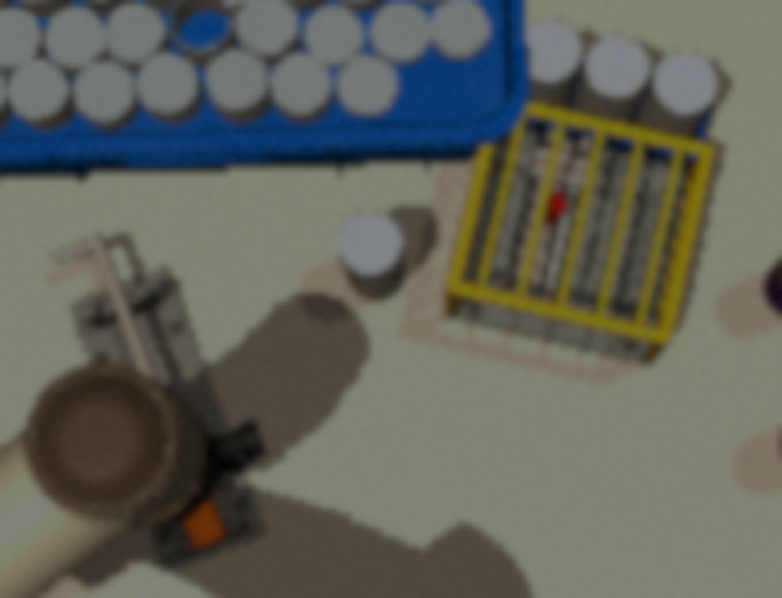

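Request:
play_rows(motion=[0,0,0,0.7,0,0,0,0,0,0,1.5,0,0,0,0,0,0,3,0,0,0,0,0,0,5,0,0,0,0,-0.5,0,8,0,0,0])

```text
clock: 4.65
position: [460.9, 165.7, 111.8]
ee_rot: [0.983, 0.182, -0.001, 0.001]
contact_force: [0.4, 1.0, -1.8]
gripper_width: 23.2
```

Request:
play_rows(motion=[0,-1,-0.5,4,0,0,-2,0,-2,-2,7,0,0,-6,0,-3,-4,9,0,0,-11,0,-4,-7,10,0,0,-17,0,-4,-7,10,0,0,-17])

```text
clock: 5.28
position: [420.6, 94.8, 212.7]
ee_rot: [0.999, 0.034, 0.0, -0.001]
contact_force: [-0.1, -0.4, -2.4]
gripper_width: 23.2
```

Run:
```python
from h import *
s=arm.read_state();print(s["position"],s["contact_force"],s["wrist_torque"],s["gripper_width"])
p,d=arm.get_image("top"); np.savez("top5.npz",p=p,d=d)
cv2.imwrite("pics/t5.png",cv2.resize(p[110:240,155:325,::-1],None,fx=4.6,fy=4.6,interpolation=cv2.INTER_CUBIC))
p,d=arm.get_image("scene"); cv2.imwrite("pics/s5.png",cv2.resize(p[100:260,150:350,::-1],None,fx=4,fy=3.7,interpolation=cv2.INTER_CUBIC))
```

```text
[420.5916625   94.84079503 212.67411145] [-0.12997579 -0.35372374 -2.42057118] [-0.00309134  0.04436583 -0.03664277] 23.17151003428472
```

View pics/t5.png

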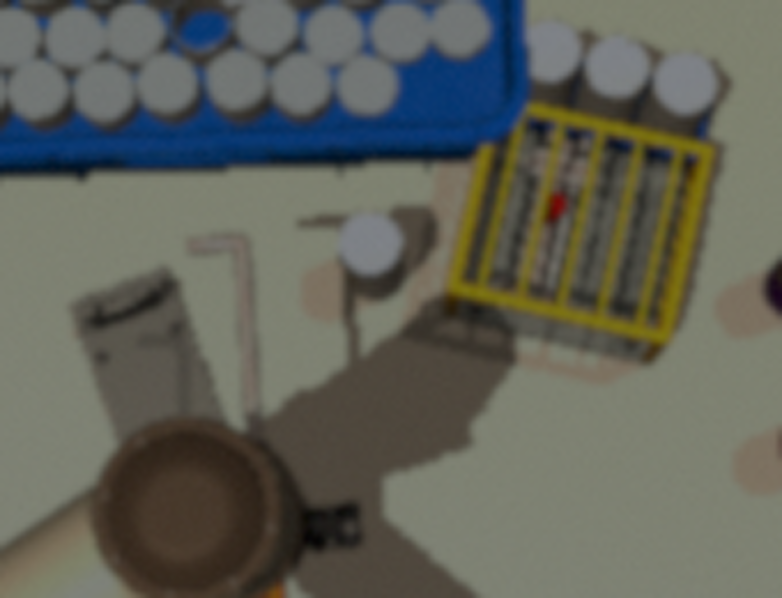

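View pics/s5.png

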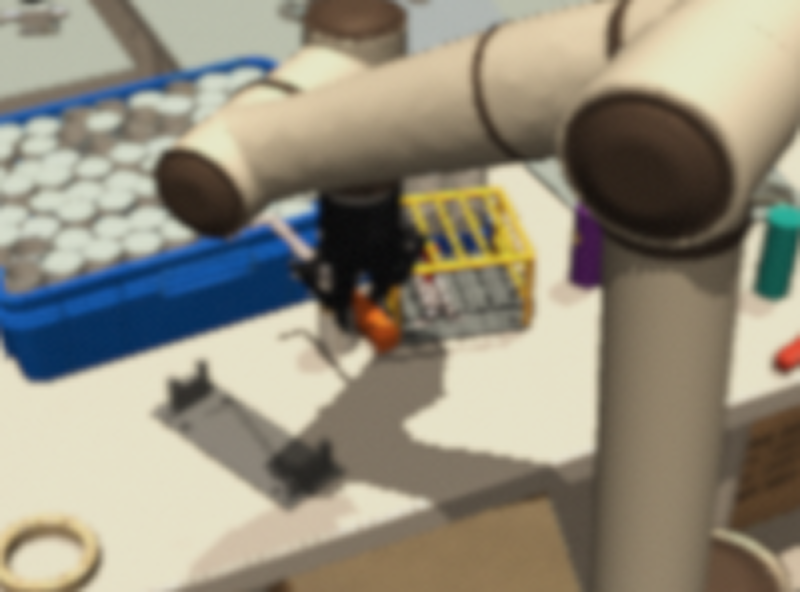

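```bash
cat > rod.py <<'E'
from h import *
from scipy.spatial.transform import Rotation as R
import sys
def rod(d,u0,u1,v0,v1,zr,tcp,q):
    c=Cam("top");P=cloud("top",d)
    r=np.zeros(d.shape,bool); r[v0:v1,u0:u1]=1
    m=r&(abs(P[...,2]-zr)<18); v,u=np.nonzero(m)
    Q=R.from_quat(q).as_matrix(); yaw=np.arctan2(Q[1,0],Q[0,0])
    X=c.onz(np.c_[u,v].astype(float),zr)[:,:2]-tcp[:2]
    ex=np.array([np.cos(yaw),np.sin(yaw)]);ey=np.array([-ex[1],ex[0]])
    L=np.c_[X@ex,X@ey]; z=P[v,u,2]
    s=(abs(L[:,1])<14)&(L[:,0]>60)&(L[:,0]<165)
    k=np.polyfit(L[s,0],L[s,1],1); kz=np.polyfit(L[s,0],z[s],1)
    print("tool yaw",np.degrees(yaw),"n",s.sum(),"rod rel yaw",np.degrees(k[0]),"lat offset",k[1],"pitch deg",np.degrees(kz[0]),"z at0",kz[1],"z at180",np.polyval(kz,180))
    h=(L[:,1]>14); print("hook x",L[h,0].mean(),L[h,0].min(),L[h,0].max(),"end y",L[h,1].max(),"z",z[h].mean(),h.sum())
if __name__=="__main__":
    s=arm.read_state(); z=np.load("top5.npz"); rod(z['d'],190,215,158,205,s["position"][2]+17+5,s["position"],s["ee_rot"])
E
python3 rod.py
```

```text
tool yaw 4.058718887089059 n 126 rod rel yaw 0.6500320259851506 lat offset -1.2232435780026827 pitch deg 0.41404513204742877 z at0 232.7615537876571 z at180 234.06231493275192
hook x 180.50939102484787 175.5385911353286 184.47249516918217 end y 31.551612365253053 z 232.61366954633957 22
```

Request:
play_rows(motion=[0,-1.5,-4.5,0,0,0,-4,0,-3,-9,0,0,0,-9,0,-4.3,-13.5,0,0,0,-13.5,0,-5.3,-17.4,0,0,0,-17.2,0,-5.3,-17.4,0,0,0,-17.2])

```text
clock: 6.0
position: [367.7, -79.1, 211.2]
ee_rot: [0.993, -0.116, -0.001, 0.0]
contact_force: [0.2, -0.2, -2.0]
gripper_width: 22.9
```

```bash
cat > ov.py <<'E'
from h import *
z=np.load("top0.npz");p=z['p'];c=Cam("top")
K=6;u0,v0=240,120
im=cv2.resize(p[v0:v0+85,u0:u0+90,::-1],None,fx=K,fy=K,interpolation=cv2.INTER_CUBIC)
im=np.clip(im.astype(float)*1.5,0,255).astype(np.uint8)
a=np.radians(-12.6);ex=np.array([np.cos(a),np.sin(a)]);ey=np.array([-ex[1],ex[0]]);O=np.array([659.3,-116.4])
def W(x,y,z): return np.r_[O+ex*x+ey*y,z]
def poly(pts,col):
    q=[]
    for i in range(len(pts)):
        A=np.array(pts[i],float);B=np.array(pts[(i+1)%len(pts)],float)
        q+= [W(*(A+(B-A)*t)) for t in np.linspace(0,1,10)]
    uv=((c.proj(np.array(q))-[u0,v0]+.5)*K).astype(np.int32); cv2.polylines(im,[uv],True,col,1)
poly([(-90,-75,117),(-90,75,117),(55,75,117),(55,-75,117)],(255,0,255))
poly([(-90,-80,10),(-90,80,10),(120,80,10),(120,-80,10)],(0,255,0))
poly([(-70,0,34),(-70,42,34),(46,42,34),(46,0,34)],(255,255,0))
poly([(10*np.cos(t)-3,20+10*np.sin(t),74) for t in np.linspace(0,6.2,10)],(255,255,255))
cv2.imwrite("pics/ov.png",im); s=arm.read_state();print(s["position"])
E
python3 ov.py
```

```text
[367.74200445 -79.07285268 211.22843265]
```

View pics/ov.png

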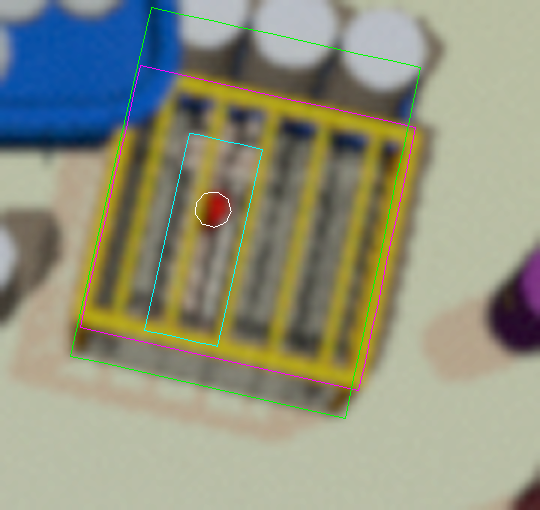

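Overlay: the roof, plate and barrel outlines fit, and the red ball at (218,210) sits about 2 mm further to the right than modelled. I use that correction and lower the rod in front of the guard.

Request:
play_rows(motion=[0,0,-0.3,-4,0,0,0,0,0,-0.3,-8.5,0,0,0,0,0,-0.3,-13,0,0,0,0,0,-0.3,-16,0,0,0,0,0,-0.3,-16,0,0,0])

```text
clock: 6.62
position: [367.6, -80.3, 50.0]
ee_rot: [0.994, -0.113, -0.003, 0.001]
contact_force: [0.2, 0.3, -1.3]
gripper_width: 23.2
```

```bash
cat > look.py <<'E'
from h import *
import sys
k=sys.argv[1]
s=arm.read_state();print(s["clock"],s["position"],s["contact_force"],s["wrist_torque"],s["gripper_width"])
p,d=arm.get_image("top"); np.savez("top%s.npz"%k,p=p,d=d)
im=np.clip(p[120:240,220:330,::-1]*1.5,0,255).astype(np.uint8)
cv2.imwrite(f"pics/t{k}.png",cv2.resize(im,None,fx=5,fy=5,interpolation=cv2.INTER_CUBIC))
p,d=arm.get_image("scene"); cv2.imwrite(f"pics/s{k}.png",cv2.resize(p[120:220,200:320,::-1],None,fx=6,fy=6,interpolation=cv2.INTER_CUBIC))
E
python3 look.py 6
```

```text
6.625 [367.56288093 -80.2858293   50.00299527] [ 0.21837038  0.26664713 -1.31236335] [ 0.01143626  0.05750458 -0.05814686] 23.23023584047618
```

View pics/t6.png

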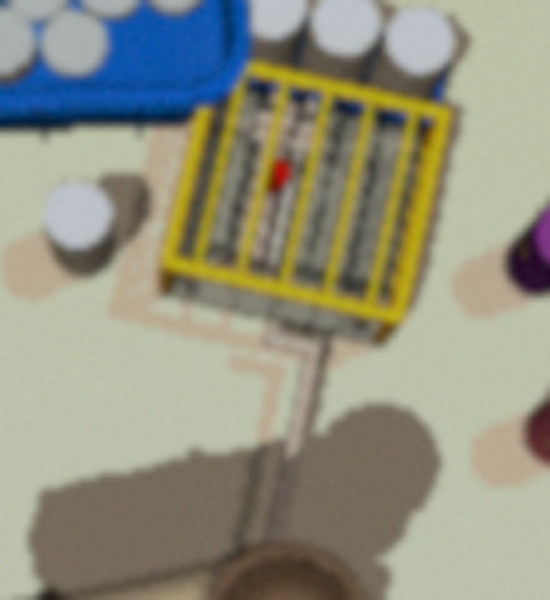

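View pics/s6.png

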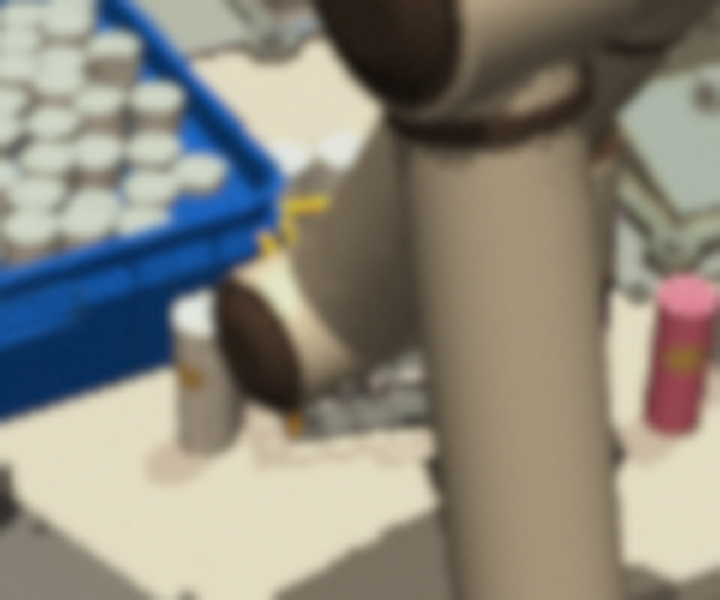

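```bash
cat > fx.py <<'E'
import numpy as np
a=np.radians(-12.6);ex=np.array([np.cos(a),np.sin(a)]);ey=np.array([-ex[1],ex[0]]);O=np.array([658.9,-118.4])
def F(w): w=np.array(w[:2])-O; return np.array([w@ex,w@ey])
def Wd(x,y): return O+ex*x+ey*y
E
cat > r6.py <<'E'
from rod import *; from fx import *
import sys
s=arm.read_state(); z=np.load("top6.npz"); rod(z['d'],265,295,182,215,s["position"][2]+16+5,s["position"],s["ee_rot"])
c=Cam("top"); P=cloud("top",z['d'])
t=F(s["position"]); print("TCP fixture",t)
for hx,ys in((-112,-31),(20,-31),(20,0),(-45,0)):
    w=Wd(hx-180.5,ys+1); print(hx,ys,((w-s["position"][:2])/10).round(2))
E
python3 r6.py
```

```text
tool yaw -13.022602109939283 n 66 rod rel yaw 0.5919818287783662 lat offset -0.06880982419031965 pitch deg -0.3490865583430311 z at0 70.8649876452903 z at180 69.7682998781329
hook x 178.43278040557828 173.97457857911994 183.5555320514499 end y 35.25628298935269 z 70.1264201839201 21
TCP fixture [-290.48566947  -25.65781515]
-112 -31 [-0.29 -0.38]
20 -31 [12.59 -3.26]
20 0 [13.27 -0.23]
-45 0 [6.92 1.18]
```

Request:
play_rows(motion=[0,-0.1,-0.6,-1.6,0,0,0,0,-0.1,-0.6,-1.6,0,0,0])

```text
clock: 6.98
position: [368.1, -86.6, 36.5]
ee_rot: [0.993, -0.114, 0.0, -0.0]
contact_force: [0.1, -0.4, -2.1]
gripper_width: 23.1
```

Run:
```python
from fx import *
from bench import arm
s=arm.read_state(); t=F(s["position"]); print(s["position"],t)
print((Wd(-159.5,-32)-s["position"][:2])/10)
```

```text
[368.12907076 -86.552518    36.48470492] [-290.71553669  -32.3492215 ]
[12.8131622  -2.82829714]
```

Request:
play_rows(motion=[0,3.2,-0.7,-0.2,0,0,0,0,6.4,-1.4,-0.2,0,0,0,0,9.6,-2.1,-0.2,0,0,0,0,12.8,-2.8,-0.2,0,0,0,0,12.8,-2.8,-0.2,0,0,0])

```text
clock: 7.6
position: [499.5, -114.7, 35.6]
ee_rot: [0.993, -0.114, 0.003, -0.0]
contact_force: [-0.3, -0.7, -2.9]
gripper_width: 23.1
```

```bash
python3 look.py 7
python3 - <<'E'
from fx import *
from bench import arm
s=arm.read_state(); print(F(s["position"]))
E
```

```text
7.6 [ 499.47590726 -114.6953655    35.55633624] [-0.31100349 -0.71527767 -2.94947345] [-0.00873899  0.10424001  0.0147696 ] 23.10389401814265
[-160.10918828  -31.7861619 ]
```

View pics/t7.png

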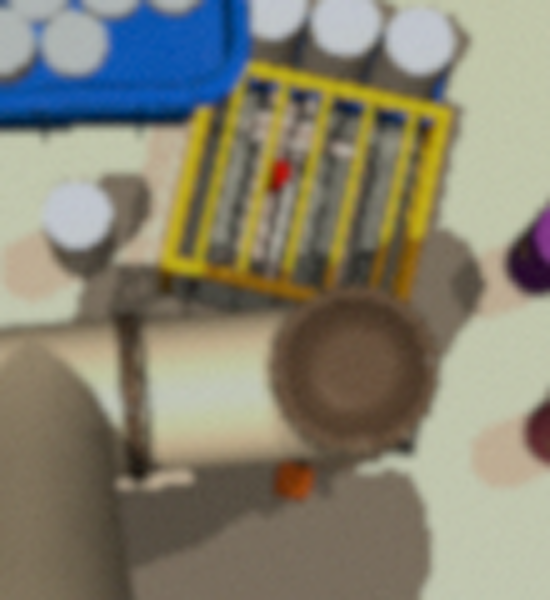

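Run:
```python
from fx import *
from h import *
c=Cam("top"); 
for n,uv,z in(("hook",(289,149.3),55),("ball",(276,154.8),76)): print(n,F(c.onz([uv],z)[0]))
d=np.load("top7.npz")['d']; P=cloud("top",d)
v,u=np.nonzero((abs(P[...,2]-54)<9)); k=(v>135)&(v<175)&(u>250)&(u<310)
for a,b in zip(v[k],u[k]):
    f=F(P[a,b]); 
    if f[1]<15 and f[0]<45: print(b,a,f.round(),P[a,b,2].round())
```

```text
hook [ 28.60863248 -19.94662261]
ball [-4.01150015 18.63063699]
284 148 [29. -3.] 56.0
285 148 [29. -6.] 58.0
284 149 [26. -3.] 56.0
285 149 [27. -7.] 54.0
286 149 [ 27. -10.] 57.0
287 149 [ 27. -13.] 59.0
288 149 [ 28. -16.] 60.0
289 149 [ 28. -19.] 61.0
290 149 [ 29. -23.] 62.0
304 149 [ 43. -69.] 47.0
284 150 [23. -4.] 53.0
285 150 [23. -7.] 58.0
286 150 [ 23. -11.] 58.0
287 150 [ 24. -14.] 58.0
288 150 [ 26. -17.] 52.0
289 150 [ 25. -20.] 60.0
293 150 [ 30. -34.] 54.0
286 151 [ 21. -11.] 55.0
287 151 [ 21. -15.] 57.0
288 151 [ 21. -18.] 59.0
289 151 [ 25. -21.] 48.0
292 151 [ 24. -31.] 60.0
293 151 [ 26. -34.] 56.0
292 152 [ 20. -31.] 61.0
293 152 [ 23. -35.] 55.0
292 154 [ 14. -33.] 60.0
303 154 [ 26. -70.] 45.0
291 155 [ 10. -30.] 61.0
292 155 [ 12. -34.] 55.0
303 155 [ 22. -70.] 45.0
291 156 [  7. -31.] 59.0
292 156 [  8. -34.] 55.0
303 156 [ 19. -71.] 46.0
291 157 [  5. -32.] 54.0
292 157 [  6. -35.] 53.0
291 158 [  1. -33.] 56.0
291 159 [ -3. -33.] 58.0
302 159 [  8. -70.] 46.0
291 160 [ -6. -34.] 59.0
290 161 [ -9. -32.] 54.0
291 161 [ -9. -35.] 58.0
290 162 [-13. -32.] 55.0
291 162 [-11. -36.] 50.0
301 162 [ -2. -69.] 45.0
290 163 [-17. -33.] 61.0
289 164 [-20. -31.] 54.0
290 164 [-20. -34.] 57.0
301 164 [ -9. -70.] 46.0
289 165 [-24. -31.] 56.0
290 165 [-22. -34.] 54.0
289 166 [-28. -32.] 61.0
290 166 [-26. -35.] 56.0
289 167 [-31. -32.] 58.0
288 168 [-35. -30.] 60.0
288 169 [-38. -31.] 59.0
289 169 [-37. -34.] 57.0
300 169 [-28. -70.] 51.0
288 170 [-41. -32.] 55.0
289 170 [-40. -35.] 57.0
288 171 [-43. -32.] 51.0
289 171 [-43. -36.] 52.0
287 172 [-49. -29.] 62.0
288 172 [-47. -33.] 55.0
287 173 [-51. -31.] 53.0
288 173 [-52. -33.] 62.0
299 173 [-41. -70.] 46.0
287 174 [-55. -31.] 59.0
288 174 [-54. -34.] 56.0
```

Request:
play_rows(motion=[0,0.25,1.1,-0.1,0,0,0,0,0.5,2.2,-0.1,0,0,0,0,0.7,3.2,-0.1,0,0,0,0,0.7,3.2,-0.1,0,0,0])

```text
clock: 8.2
position: [502.8, -81.7, 32.9]
ee_rot: [0.994, -0.113, 0.0, -0.0]
contact_force: [0.8, -0.6, -2.1]
gripper_width: 23.1
```

Request:
play_rows(motion=[0,-0.8,0.2,0,0,0,0,0,-1.6,0.35,0,0,0,0,0,-2.3,0.5,0,0,0,0,0,-3,0.65,0,0,0,0,0,-3,0.65,0,0,0,0])

```text
clock: 8.82
position: [471.7, -76.2, 32.9]
ee_rot: [0.993, -0.114, -0.0, 0.0]
contact_force: [0.1, -0.0, -2.0]
gripper_width: 23.1
```

```bash
python3 look.py 8
python3 - <<'E'
from fx import *
from bench import arm
s=arm.read_state(); print(F(s["position"]))
E
```

```text
8.825 [471.73859865 -76.18787662  32.85271206] [ 0.07535936 -0.04710193 -2.04767809] [ 0.08323458 -0.12379039 -0.00653468] 23.09273538484772
[-191.80622829    0.30246018]
```

View pics/t8.png

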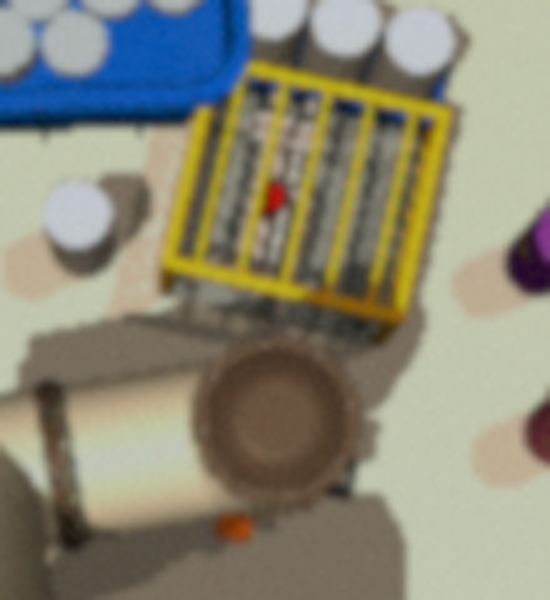

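Bolt is moving (ball from (280,175) to (274,198)). I continue the draw.

Request:
play_rows(motion=[0,-0.8,0.2,0,0,0,0,0,-1.6,0.35,0,0,0,0,0,-2.3,0.5,0,0,0,0,0,-2.8,0.62,0,0,0,0,0,-2.8,0.62,0,0,0,0])

```text
clock: 9.55
position: [443.6, -69.9, 32.8]
ee_rot: [0.993, -0.114, -0.001, 0.0]
contact_force: [0.7, 1.0, -2.9]
gripper_width: 22.6
```

Request:
play_rows(motion=[0,-0.2,0.05,0,0,0,0,0,-0.4,0.1,0,0,0,0,0,-0.4,0.1,0,0,0,0])

```text
clock: 9.93
position: [443.0, -68.8, 33.2]
ee_rot: [0.993, -0.115, 0.002, -0.0]
contact_force: [7.5, -1.8, -4.4]
gripper_width: 23.2
```

```bash
python3 look.py 9
python3 - <<'E'
from fx import *
from bench import arm
s=arm.read_state(); print(F(s["position"]), s["contact_force"][:2]@ex)
E
```

```text
9.925 [442.98536743 -68.82420422  33.24755333] [ 7.47138677 -1.79057289 -4.43344288] [-0.58737338 -1.45543339 -0.30524998] 23.177817664664264
[-221.53298265    1.24570104] 7.024475711593622
```

View pics/t9.png

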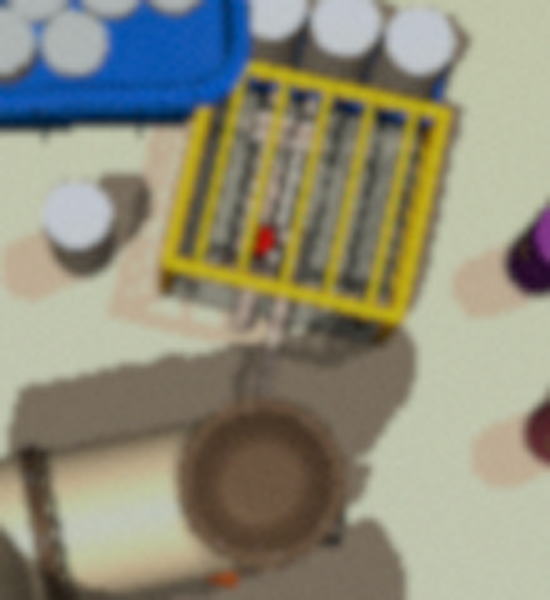

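```bash
cat > ball.py <<'E'
from fx import *
from h import *
import sys
c=Cam("top")
for k in sys.argv[1:]:
    p=np.load(f"top{k}.npz")['p']; hsv=cv2.cvtColor(p,cv2.COLOR_RGB2HSV)
    m=((hsv[...,0]<6)|(hsv[...,0]>172))&(hsv[...,1]>150)&(hsv[...,2]>60); m[:140]=0;m[185:]=0;m[:,:262]=0;m[:,290:]=0
    v,u=np.nonzero(m); print(k,len(u),F(c.onz(np.c_[u,v].astype(float),78).mean(0)))
E
python3 ball.py 0 7 8 9
```

```text
0 14 [-2.59724755 19.30834471]
7 13 [-2.84904233 19.01323884]
8 13 [-20.19518201  19.04763763]
9 14 [-47.85502453  19.3324026 ]
```

Request:
play_rows(motion=[0,-0.2,0.05,0,0,0,0,0,-0.2,0.05,0,0,0,0])

```text
clock: 10.28
position: [443.0, -67.9, 33.7]
ee_rot: [0.993, -0.114, 0.004, -0.001]
contact_force: [10.1, -1.4, -5.1]
gripper_width: 23.0
```

Request:
play_rows(motion=[0,0.8,-0.2,0,0,0,0,0,2,-0.5,-0.1,0,0,0,0,2,-0.5,-0.1,0,0,0])

```text
clock: 10.65
position: [459.0, -73.8, 31.4]
ee_rot: [0.993, -0.115, -0.0, 0.0]
contact_force: [0.2, 0.5, -3.0]
gripper_width: 23.2
```

```bash
python3 look.py 10; python3 ball.py 10
python3 - <<'E'
from fx import *
from bench import arm
s=arm.read_state(); print(F(s["position"]))
E
```

```text
10.65 [459.01047444 -73.79810832  31.41860257] [ 0.16071089  0.53470185 -3.02072783] [-0.03534563  0.0753916  -0.0396687 ] 23.221277398579794
10 13 [-47.54262173  19.6767151 ]
[-205.98479942   -0.29020126]
```

View pics/t10.png

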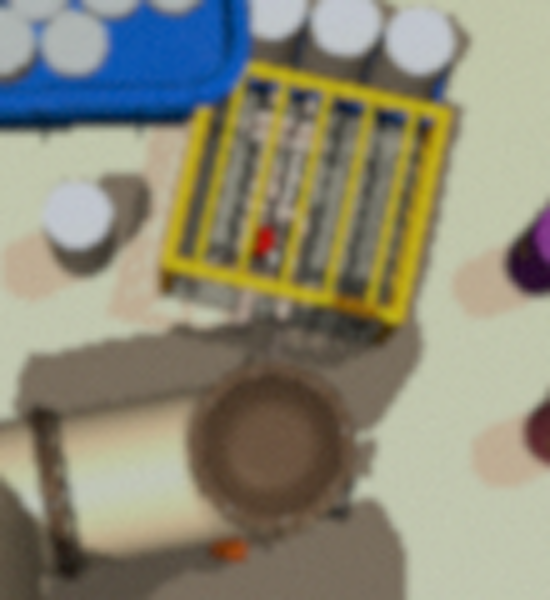

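Request:
play_rows(motion=[0,-0.25,-1.1,0.1,0,0,0,0,-0.5,-2.2,0.2,0,0,0,0,-0.7,-3.3,0.2,0,0,0,0,-0.7,-3.3,0.2,0,0,0])

```text
clock: 11.25
position: [451.2, -107.5, 33.8]
ee_rot: [0.993, -0.115, -0.0, 0.0]
contact_force: [0.3, 0.7, -2.4]
gripper_width: 23.0
```

```bash
python3 look.py 11; python3 ball.py 11
python3 - <<'E'
from fx import *
from bench import arm
s=arm.read_state(); print(F(s["position"]), (Wd(-300,F(s["position"])[1])-s["position"][:2])/10)
E
```

```text
11.25 [ 451.17454114 -107.47763491   33.80116653] [ 0.33966503  0.69776449 -2.36641163] [ 0.00619683  0.01787023 -0.01186383] 22.996592889610138
11 13 [-47.54262173  19.6767151 ]
[-204.87027576  -33.89156661] [-9.28386924  2.07519064]
```

View pics/t11.png

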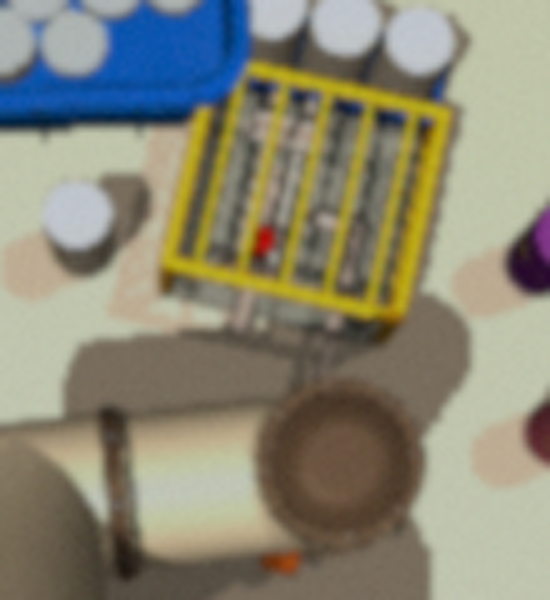

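Hook end is clear right of the post, which stays drawn. I withdraw.

Request:
play_rows(motion=[0,-2.3,0.5,0,0,0,0,0,-4.6,1,0,0,0,0,0,-6.9,1.5,0,0,0,0,0,-8.9,1.95,0,0,0,0,0,-8.9,1.95,0,0,0,0])

```text
clock: 11.98
position: [361.3, -86.8, 33.9]
ee_rot: [0.994, -0.114, -0.0, 0.0]
contact_force: [0.5, -0.1, -2.7]
gripper_width: 23.3
```

Request:
play_rows(motion=[0,0,0,4,0,0,0,0,0,0,9,0,0,0,0,0,0,14,0,0,0,0,0,0,17,0,0,0,0,0,0,17,0,0,0])

```text
clock: 12.6
position: [365.0, -86.7, 206.2]
ee_rot: [0.993, -0.114, 0.004, -0.001]
contact_force: [0.5, 0.3, -2.2]
gripper_width: 23.3
```

```bash
python3 look.py 12; python3 ball.py 12
python3 - <<'E'
from rod import *
s=arm.read_state(); z=np.load("top12.npz"); rod(z['d'],255,310,160,225,s["position"][2]+16+5,s["position"],s["ee_rot"])
E
```

```text
12.6 [364.99517547 -86.66128026 206.21730555] [ 0.50239416  0.27574361 -2.1560291 ] [0.00664463 0.06162754 0.04698087] 23.266479272995195
12 13 [-47.54262173  19.6767151 ]
tool yaw -13.156250181581829 n 123 rod rel yaw 0.13905710718067318 lat offset 0.9155910446848237 pitch deg 0.037682974589633954 z at0 227.50634023983991 z at180 227.6247247959761
hook x 184.62448005627152 179.6693618074091 189.6556140360764 end y 34.38355415946221 z 226.81447116607316 27
```

View pics/t12.png

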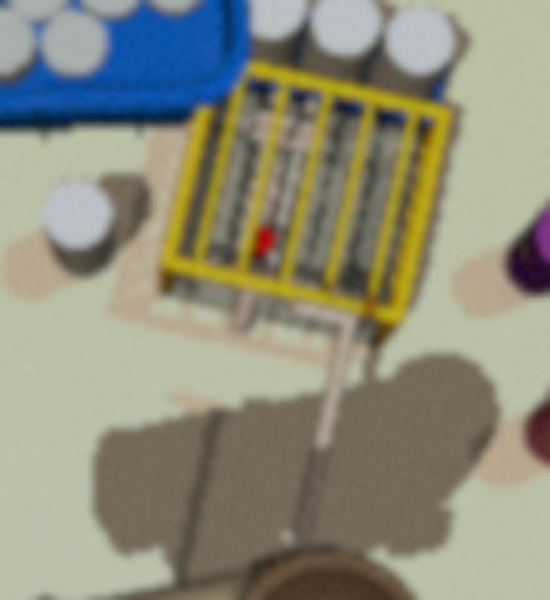

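Request:
play_rows(motion=[0,1.2,4,0.6,0,0,4,0,2.6,9,0.6,0,0,8,0,4,14,0.6,0,0,12.5,0,5.6,18.1,0.6,0,0,17,0,5.6,18.1,0.6,0,0,17])

```text
clock: 13.32
position: [419.0, 96.1, 207.6]
ee_rot: [0.999, 0.036, -0.002, 0.001]
contact_force: [0.7, -0.2, -2.1]
gripper_width: 23.2
```

Request:
play_rows(motion=[0,1,2,0,0,0,5,0,2.2,4.5,-2,0,0,10,0,3.6,6.5,-5,0,0,15,0,4.6,7.2,-8,0,0,17.2,0,4.6,7.2,-8,0,0,17.2])

```text
clock: 13.95
position: [462.6, 164.2, 126.0]
ee_rot: [0.983, 0.182, -0.004, 0.002]
contact_force: [0.3, 0.1, -1.5]
gripper_width: 23.1
```

```bash
cat > look2.py <<'E'
from h import *
from rod import rod
import sys
k=sys.argv[1]
s=arm.read_state();print(s["clock"],s["position"],s["ee_rot"],s["contact_force"],s["wrist_torque"],s["gripper_width"])
p,d=arm.get_image("top"); np.savez("top%s.npz"%k,p=p,d=d)
im=np.clip(p[140:240,150:260,::-1]*1.4,0,255).astype(np.uint8)
cv2.imwrite(f"pics/t{k}.png",cv2.resize(im,None,fx=6,fy=6,interpolation=cv2.INTER_CUBIC))
rod(d,155,215,140,205,s["position"][2]+16+5,s["position"],s["ee_rot"])
E
python3 look2.py 13;  python3 - <<'E'
from rod import *
z=np.load("top_grasp.npz"); rod(z['d'],155,215,140,205,55,[467.3,166.8],[.983,.183,0,0])
E
```

```text
13.95 [462.61524348 164.19906877 126.04193647] [ 0.98328411  0.18201247 -0.00442919  0.00204801] [ 0.261265    0.11849234 -1.47234928] [-0.00888286  0.08521036 -0.06441452] 23.08873078345815
tool yaw 20.97360347045503 n 89 rod rel yaw 0.4970825047378626 lat offset -2.9802790863435744 pitch deg -1.5625159281961205 z at0 148.47367472022123 z at180 143.56488615908324
hook x 220.65304846539027 175.23937370646618 254.29233522035514 end y 33.420474771897986 z 147.50669874311984 47
tool yaw 21.09146872615259 n 98 rod rel yaw 1.403525862971128 lat offset -3.8780691162806438 pitch deg -0.45704185770535294 z at0 53.342054065698726 z at180 51.90621472314856
hook x 181.922845074531 127.4051908210214 259.2475589281978 end y 47.66116158062768 z 53.62382155610044 42
```

View pics/t13.png

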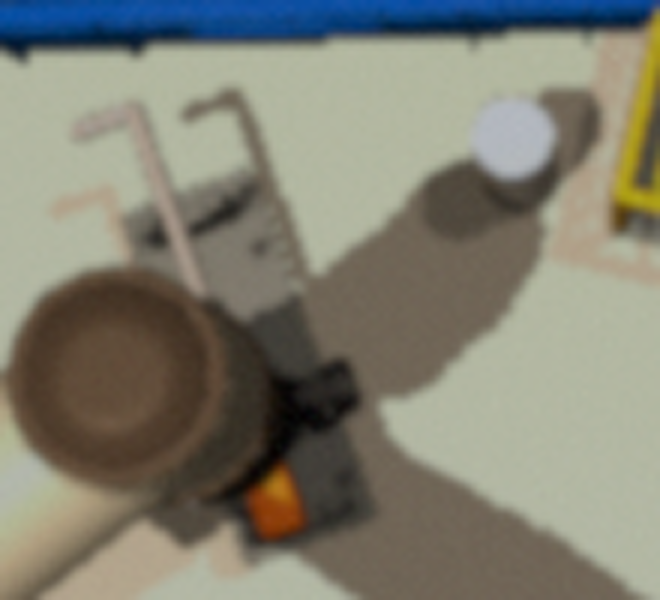

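```bash
cat > cmp.py <<'E'
from h import *
from scipy.spatial.transform import Rotation as R
import sys
def an(k,tcp,yaw,zr,box):
    d=np.load(f"top{k}.npz")['d'];c=Cam("top");P=cloud("top",d)
    u0,u1,v0,v1=box; r=np.zeros(d.shape,bool); r[v0:v1,u0:u1]=1
    v,u=np.nonzero(r&(abs(P[...,2]-zr)<14)); X=c.onz(np.c_[u,v].astype(float),zr)[:,:2]-tcp[:2]
    a=np.radians(yaw);ex=np.array([np.cos(a),np.sin(a)]);ey=np.array([-ex[1],ex[0]]);L=np.c_[X@ex,X@ey];z=P[v,u,2]
    s=(abs(L[:,1])<10)&(((L[:,0]>60)&(L[:,0]<125))|((L[:,0]>152)&(L[:,0]<172)))
    q=np.polyfit(L[s,0],L[s,1],1); h=(L[:,1]>12)&(L[:,1]<45)&(L[:,0]>165)&(L[:,0]<200)
    print(k,s.sum(),"relyaw",np.degrees(q[0]).round(2),"lat@0",q[1].round(2),"lat@180",np.polyval(q,180).round(2),"hook x",L[h,0].mean().round(2),h.sum(),"ymax",L[h,1].max().round(1),"z",z[s].mean())
if __name__=="__main__":
    an("_grasp",[467.3,166.8],21.09,56,(155,215,140,205))
    an("13",[462.6,164.2],20.97,126+21,(155,215,140,205))
    an("5",[420.6,94.8],4.06,212.7+21,(185,220,150,210))
    an("12",[365,-86.7],-13.16,206.2+21,(255,310,160,225))
    an("6",[367.56,-80.29],-13.02,50+21,(265,295,170,215))
E
python3 cmp.py
```

```text
_grasp 62 relyaw 1.2 lat@0 -3.66 lat@180 0.1 hook x 180.04 20 ymax 33.4 z 53.46690475255253
13 68 relyaw 0.37 lat@0 -2.73 lat@180 -1.57 hook x 180.22 20 ymax 31.6 z 145.37488879900397
5 93 relyaw 0.37 lat@0 0.43 lat@180 1.59 hook x 181.38 24 ymax 32.8 z 233.80915017259656
12 100 relyaw 0.3 lat@0 0.07 lat@180 1.02 hook x 181.48 29 ymax 33.7 z 227.46866727897893
6 44 relyaw 0.93 lat@0 -0.17 lat@180 2.75 hook x 181.05 23 ymax 35.9 z 70.36360736804548
```

Request:
play_rows(motion=[0,0.45,0.25,-3,0,0,0,0,0.45,0.25,-5.5,0,0,0,0,0.45,0.25,-6.5,0,0,0,0,0.45,0.25,-6.5,0,0,0])

```text
clock: 14.5
position: [469.2, 168.2, 65.3]
ee_rot: [0.983, 0.183, 0.0, 0.0]
contact_force: [0.3, 0.4, -3.2]
gripper_width: 23.0
```

```bash
python3 look2.py 14 | head -1; python3 -c "
from cmp import *
s=arm.read_state();an('14',s['position'],21.05,s['position'][2]+21,(155,215,140,205))"
```

```text
14.5 [469.15668972 168.18461498  65.27202925] [9.83173448e-01 1.82674442e-01 6.99713851e-05 1.18455202e-04] [ 0.31210816  0.4362869  -3.2129538 ] [-0.01275536  0.05436132 -0.00563935] 23.03647822143766
14 66 relyaw 0.81 lat@0 -3.87 lat@180 -1.32 hook x 179.86 19 ymax 31.3 z 84.93719126858613
```

View pics/t14.png

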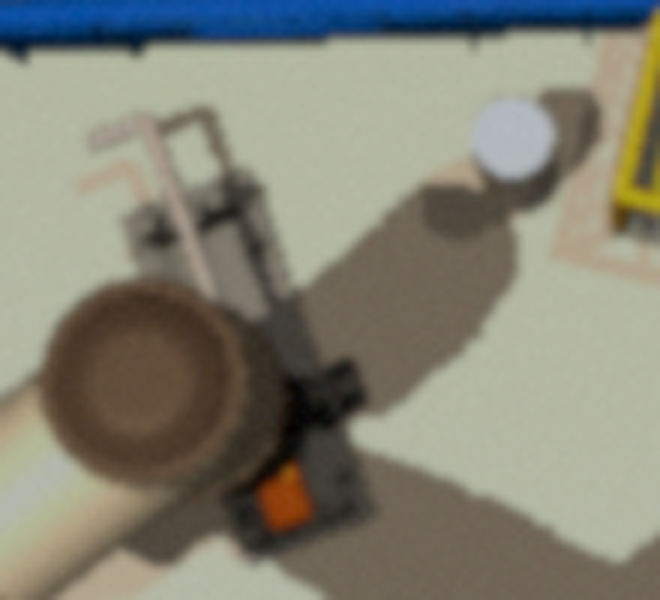

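Request:
play_rows(motion=[0,-0.2,-0.13,-0.8,0,0,0,0,-0.2,-0.13,-1.8,0,0,0,0,-0.2,-0.13,-2.6,0,0,0,0,-0.2,-0.13,-3,0,0,0,0,-0.2,-0.13,-3.1,0,0,0])

```text
clock: 15.18
position: [467.1, 167.2, 33.5]
ee_rot: [0.983, 0.183, -0.0, 0.0]
contact_force: [-0.7, -0.1, -0.9]
gripper_width: 23.2
```

Request:
play_rows(motion=[0,0,0,0,0,0,0])

```text
clock: 15.3
position: [467.2, 167.3, 33.9]
ee_rot: [0.983, 0.183, 0.0, -0.0]
contact_force: [-0.7, -0.3, -1.3]
gripper_width: 22.9
```

```bash
python3 look2.py 15 | head -1; python3 -c "
from cmp import *
an('_grasp',[467.3,166.8],21.09,56,(155,215,140,205))
an('15',[467.3,166.8],21.09,56,(155,215,140,205))"
```

```text
15.3 [467.22366635 167.25305098  33.87678582] [ 9.83144861e-01  1.82828253e-01  1.09075204e-04 -1.97140921e-05] [-0.68206692 -0.28490456 -1.29934489] [-0.02612406  0.01979601 -0.03319756] 22.905415391033003
_grasp 62 relyaw 1.2 lat@0 -3.66 lat@180 0.1 hook x 180.04 20 ymax 33.4 z 53.46690475255253
15 65 relyaw 0.24 lat@0 -2.29 lat@180 -1.52 hook x 180.19 19 ymax 32.2 z 54.738704573884085
```

View pics/t15.png

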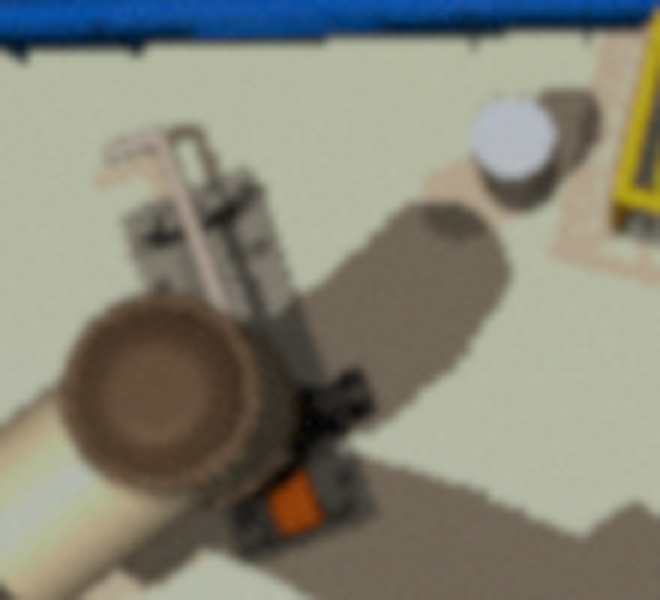

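Request:
play_rows(motion=[0,0,0,-0.1,0,0,0.8,0,0,0,-0.15,0,0,0.8,0,0,0,-0.15,0,0,0.8])

```text
clock: 15.72
position: [467.6, 167.4, 32.8]
ee_rot: [0.982, 0.19, 0.001, -0.0]
contact_force: [-0.6, -1.8, 3.5]
gripper_width: 23.3
```

Contact is light (+3.5 N). I open only partly, then fully enough to clear.

Request:
play_rows(motion=[50,0,0,0,0,0,0,65,0,0,0,0,0,0,65,0,0,0,0,0,0,65,0,0,0,0,0,0])

```text
clock: 16.23
position: [467.0, 167.2, 32.2]
ee_rot: [0.982, 0.19, -0.0, 0.0]
contact_force: [-0.2, -0.2, 0.6]
gripper_width: 55.6
```

```bash
python3 look2.py 16 | head -1; python3 -c "
from cmp import *
an('_grasp',[467.3,166.8],21.09,56,(155,215,140,205))
an('16',[467.3,166.8],21.09,56,(155,215,140,205))"
```

```text
16.225 [467.04510705 167.21015759  32.18235816] [ 9.81836894e-01  1.89726906e-01 -1.07545496e-04  6.00273098e-05] [-0.17371343 -0.16241951  0.56818992] [-0.01687544  0.01738297 -0.03769345] 55.56884074528889
_grasp 62 relyaw 1.2 lat@0 -3.66 lat@180 0.1 hook x 180.04 20 ymax 33.4 z 53.46690475255253
16 64 relyaw 1.17 lat@0 -2.69 lat@180 0.98 hook x 180.35 22 ymax 35.4 z 53.88230809366585
```

Request:
play_rows(motion=[65,0,0,1.5,0,0,0,65,0,0,4,0,0,0,65,0,0,8,0,0,0,65,0,0,12,0,0,0,65,0,0,16,0,0,0])

```text
clock: 16.9
position: [466.8, 167.0, 193.6]
ee_rot: [0.982, 0.19, -0.0, -0.0]
contact_force: [0.1, -0.5, -1.2]
gripper_width: 55.6
```

Request:
play_rows(motion=[70,-4,6,2,0,0,0,70,-8,12,3,0,0,0,70,-12,18,3,0,0,0,70,-15,24,3,0,0,0,70,-15,24,3,0,0,0])

```text
clock: 17.52
position: [315.4, 409.3, 222.4]
ee_rot: [0.982, 0.191, 0.0, -0.0]
contact_force: [0.6, -1.0, 0.8]
gripper_width: 59.8
```

```bash
python3 look.py 17; python3 ball.py 17; sed -i 's/top0.npz/top17.npz/' m3.py m2.py; python3 m2.py | head -6; python3 m3.py | grep -E "shaft|hook|tube"; python3 -c "
from cmp import *
an('0',[467.3,166.8],21.09,56,(155,215,140,205))
an('17',[467.3,166.8],21.09,56,(155,215,140,205))
p=np.load('top17.npz')['p'];cv2.imwrite('pics/t17b.png',cv2.resize(p[:,:,::-1],(800,600),interpolation=cv2.INTER_CUBIC))
c=np.clip(p[140:240,150:260,::-1]*1.4,0,255).astype(np.uint8);cv2.imwrite('pics/t17c.png',cv2.resize(c,None,fx=6,fy=6,interpolation=cv2.INTER_CUBIC))
p,d=arm.get_image('scene');cv2.imwrite('pics/s17b.png',cv2.resize(p[:,:,::-1],(800,600),interpolation=cv2.INTER_CUBIC))
"
```

```text
17.525 [315.41967773 409.32028309 222.39369205] [ 0.57725766 -0.97014818  0.75726782] [-0.00348249 -0.03793461 -0.03120261] 59.77492783341628
17 13 [-47.54262173  19.6767151 ]
yellow z [ 75.77415288 113.89207421 116.07140094 117.97708119 119.54721467] 392
roof rect ((642.1751708984375, -112.68633270263672), (155.25955200195312, 144.0147247314453), 77.34449005126953) [[554.9000244140625, -172.6999969482422], [695.4000244140625, -204.1999969482422], [729.4000244140625, -52.70000076293945], [588.9000244140625, -21.200000762939453]]
orange z [57.24183053 62.17880528 66.70721498] 186
handle rect ((462.45965576171875, 162.18075561523438), (88.24109649658203, 23.091279983520508), 21.35490608215332) [462.19128 162.00047]
red 0 0 []
[[   4    1    2    4   -1    4   -2   -1    1    1    1   -3   -4    5   -2    3    2   -3    6   -4    2    1]
shaft n 64 slope deg 3.1914524690287736 off -2.4238680810589592
hook x 185.80140708941596 ymax 42.52148983277461 xmax 190.63849400165583 xmin -47.24748998681582
tube_a top [620.05845946  24.66010828 118.        ] 199
tube_b top [ 528.85010302 -374.16515786  118.        ] 171
0 74 relyaw 0.17 lat@0 0.93 lat@180 1.46 hook x 180.11 21 ymax 35.4 z 54.12070437673326
17 78 relyaw 0.84 lat@0 -1.89 lat@180 0.74 hook x 180.35 22 ymax 35.4 z 53.35396623732993
```

View pics/t17b.png

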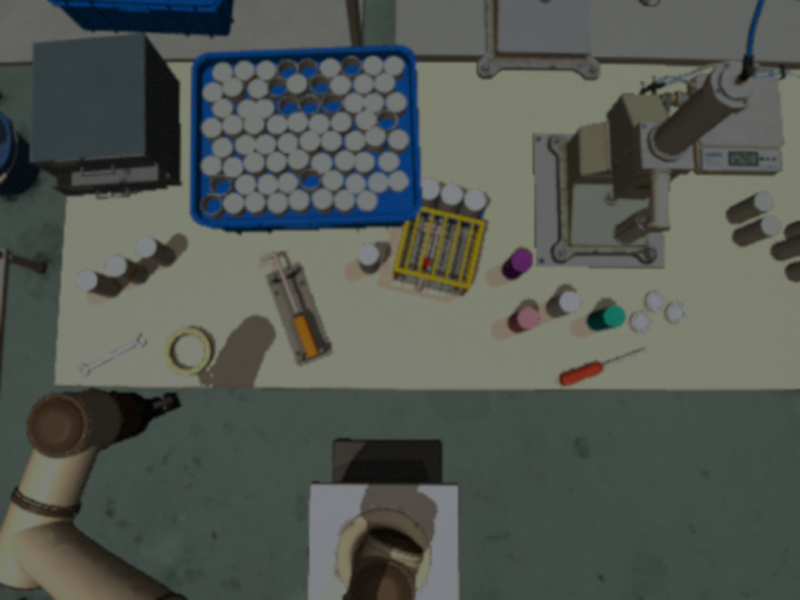

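View pics/t17c.png

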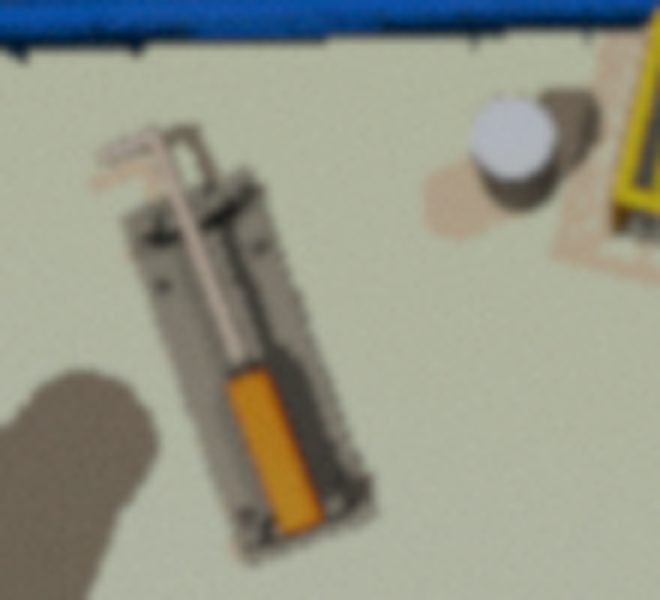

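View pics/s17b.png

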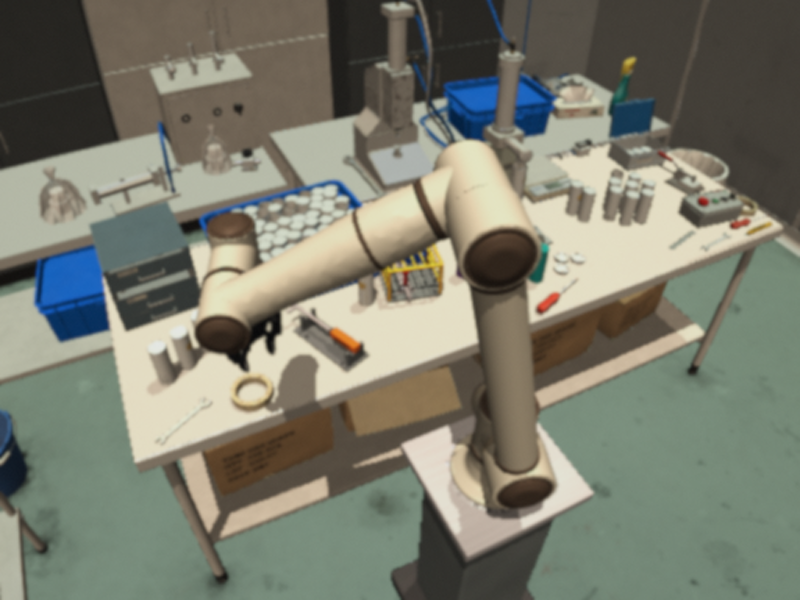

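```bash
python3 -c "
from bench import arm
print(arm.job_done())"
```

```text
the job is handed in; nothing more can be done
None
```

The bolt is drawn to its hard stop and the hook rod is back in its rest. I handed the job in at about 17.6 s on the robot clock, within the 58 s limit.

**Bolt:** I reached in through the open front to the right of the post, hooked behind it and pulled. At the end the tool stopped moving while the pull rose to about 10 N, well above the 3 N friction. The pictures show 45 mm of travel from the part-drawn start. My own estimate put the post 47.5 mm from closed instead of 50 mm. That gap is within camera and fit error, so I relied on the stop I felt. The post did not move while I took the hook out.

**Rod:** It lies seated at the same height as before (handle top 62 mm), level, with the hook on the same side. The handle is about 2.5 mm to one side of where it started, roughly 2 mm from the middle of the notch. Its yaw measured about 21.4 to 22°, against about 21° at the start and about 21° for the rest.

**Everything else:** Both loose tubes measured within 0.5 mm of where they were. The tape and the screwdriver looked unmoved in the last pictures. The gripper stayed outside the guard and well clear of the post, and the largest force I read was about 11 N.

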